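# Sort the full and the empty blank tin by weight

### The job

The two aluminium tins with black lids look alike, but one has a heavy brass blank sealed inside and the other is empty. Lift them to feel which is which, then stand the full tin upright in the blue tray and the empty tin upright in the yellow tray, each near the middle of its tray.

Things in the scene. Friction and masses are not known exactly. Their poses are not given: they have to be found in the camera images.
- tin_1_center (a point): upright sealed aluminium tin, black lid, 46 mm diameter (lid 48), 60 mm tall; the point is its centre, 30 mm above its underside, z along its axis. Grip its side with 10 to 20 N. The two tins look alike; either one (it changes from start to start) holds a brass blank, loose by 3 mm, and weighs 300 to 400 g (2.9 to 3.9 N); the other is empty: 60 g (0.6 N). Only lifting tells which
- tin_2_center (a point): upright sealed aluminium tin, black lid, 46 mm diameter (lid 48), 60 mm tall; the point is its centre, 30 mm above its underside, z along its axis. Grip its side with 10 to 20 N. The two tins look alike; either one (it changes from start to start) holds a brass blank, loose by 3 mm, and weighs 300 to 400 g (2.9 to 3.9 N); the other is empty: 60 g (0.6 N). Only lifting tells which
- blue_tray: open square blue plastic tray, fixed to the bench, 130 x 130 mm outside, 16 mm tall, walls and floor 4 mm thick; origin at the centre of its underside, z up, x and y along its sides. It is for the full (heavy) tin
- yellow_tray: open square yellow plastic tray, fixed to the bench, 130 x 130 mm outside, 16 mm tall, walls and floor 4 mm thick; origin at the centre of its underside, z up, x and y along its sides. It is for the empty (light) tin
Mind the look-alikes: they are no part of the job. Leave any pink look-alike of the part that bears tin_1_center alone.

How it is judged:
By the outcome, as a careful person would: the job done as asked, in the order asked, and still so for the second after the job is handed in, with the robot touching nothing.
It also fails if it takes over 53 s, if anything falls off the work surface, if the arm or the gripper's body presses on something with over 40 N, if the wrist force passes 120 N, or if a joint passes its speed limit or range.

### The arm

A 6-joint arm with a two-finger parallel gripper is mounted at the origin on a cart in front of the work surface, level with it; the furniture and walls round the work are solid. World frame = base frame: x ahead of the robot, y to its left, z up, the work surface at z = 0. Lengths are in m, angles in degrees, forces in N, time in s.
With the tool pointing down it reaches from about 0.4 to 0.825 m from the base axis. Payload 7 kg.
Tool frame: the origin (TCP) lies midway between the tips of the shut fingers; the grasp point (between the pads) lies 19 mm behind it; z points along the fingers, y is the direction in which the jaws open and shut (so a half turn about z gives the same grasp; the last joint's range is limited). The gripper opens to 88 mm and grips with 3 to 60 N. Pads are 19 mm wide; open, the fingers measure 130 mm over their backs; the gripper's body (78 mm by 193 mm) begins 47 mm behind the grasp point.
Start: joints at [90.361, 20.546, 0.682, 0, -70.136, -16.507], TCP at [0.188, 0.648, 0.227] pointing down, gripper open.
Joint ranges: [-176.03, 176.03], [-82.01, 121.73], [-58.28, 71.71], [-173.87, 95.51], [-174.79, -0.11], [-173.66, 173.66]. Speed limits (degrees/s): [136.94, 136.94, 172.46, 180, 180, 180].

### API

Orientations are given as [roll, pitch, yaw] about the fixed x, y, z axes, in that order (R = Rz(yaw) Ry(pitch) Rx(roll)).
In Python, from plant import get_state, capture, close_job gives the robot as it stands.
- The arm moves only by the tool apply_moves, never from a script. Its argument "commands" is a list of rows, each an object with "grip": the opening, from 0 (shut) to 1 (fully open); "dp": the shift along the tool's x, y, z in mm, a list of three; "yaw": the turn about the tool's z in rad. A call has 1 to 12 rows; each row is the pose to reach, as a shift and turn from the pose commanded when the call began, along the tool's axes at that moment; what a row does not reach only later rows make up. A row lasts 1/8 s, in which the tool goes at most 62.5 mm and 10.7 degrees, less where a joint would pass 70% of its speed; a pose out of reach is approached as far as the arm can. A call with a gripper value outside its range is refused whole. The fingers move at their own pace and stop on an object; "newtons" is the grip in N (left out, the last holds). Time passes only in rows, so rows that repeat a pose let the fingers close. It gives the time, the measured TCP pose, the force and the opening at its end, in the units of the state.
- get_state(): the state, without advancing time (a new reading comes with each control period).
- capture(name): name is "scene" or "top"; returns a dict with "color" (384x512x3 uint8, red, green, blue), "camera_matrix" (3x3 intrinsics, pixels), "k1" (the pictures are not rectified: a ray, as slopes to the right and down, at radius r is drawn at 1 + k1 r^2 times it, then the intrinsics apply), "xyz" and "rotation" of the camera in the world. Camera axes: x right, y up, looking along -z (the intrinsics and any distortion apply to the point x, -y, -z); pixel columns grow to the right and rows downward; lengths in m; the calibration is good to about 2 mm. A picture is of the moment at which its call begins. There is no depth.
- close_job(): hands the job in, once; it reports no verdict.
The state is a dict: "time_s": time; "joints": joint angles; "qd": joint speeds; "joint_torque": joint torques, N m; "tcp_pos": TCP position; "eef_rot": TCP orientation; "contact_force": force on the tool from outside, world axes, zero at the start; "moment": the same for the moment, N m; "gripper_width": finger opening in m.
Only numpy, scipy, OpenCV 4.12 (cv2) and the standard library are available. Lean on these libraries where they do the work, as an engineer would, in place of code of your own. Each camera call takes 0.05 s, during which the arm holds its last target.

## Working session

There is one attempt and no reset: what is moved stays moved. The work goes in short steps, Python scripts to look and compute and a tool call to move; the robot and the scene stay as the last step left them, time stands still between calls to the robot, and variables do not carry over. Pictures are saved under pics/ and viewed, and the job is handed in when it is done.

Besides the shell and the picture viewer there is one more tool, called after "Emit:" by a JSON object that holds its "method" and its "body", one argument or row to a line. apply_moves: Moves the arm, as the interface text tells. Its arguments: {"type":"object","properties":{"commands":{"type":"array","items":{"type":"object","properties":{"grip":{"type":"number"},"dp":{"type":"array","items":{"type":"number"}},"yaw":{"type":"number"}}}},"newtons":{"type":"number"}},"required":["commands"]}

```bash
mkdir -p pics
cat > h.py <<'E'
import numpy as np, cv2
from plant import get_state, capture, close_job
def px2w(c,u,v,z):
    K=np.array(c["camera_matrix"]);xd=(u-K[0,2])/K[0,0];yd=(v-K[1,2])/K[1,1]
    k=c["k1"];x,y=xd,yd
    for _ in range(30):
        s=1+k*(x*x+y*y);x,y=xd/s,yd/s
    d=np.array(c["rotation"])@np.array([x,-y,-1]);o=np.array(c["xyz"])
    return o+d*(z-o[2])/d[2]
def w2px(c,p):
    q=np.array(c["rotation"]).T@(np.array(p)-np.array(c["xyz"]))
    x,y=q[0]/-q[2],-q[1]/-q[2];s=1+c["k1"]*(x*x+y*y);K=np.array(c["camera_matrix"])
    return K[0,0]*x*s+K[0,2],K[1,1]*y*s+K[1,2]
E
python3 - <<'E'
from h import *
import pickle
for n in("scene","top"):
    c=capture(n);pickle.dump(c,open(n+"0.pkl","wb"))
    cv2.imwrite(f"pics/{n}0.png",cv2.resize(c["color"][:,:,::-1],(768,576),interpolation=cv2.INTER_CUBIC))
    print(n,c["xyz"],c["k1"],c["camera_matrix"],c["rotation"])
print(get_state())
E
```

```text
scene [ 0.12150163 -0.51987585  0.77035951] 0.036940846943676726 [[357.65029092   0.         255.94316795]
 [  0.         357.65029092 190.57147247]
 [  0.           0.           1.        ]] [ 42.31781757   0.32952254 -43.06243704]
top [ 0.47931808 -0.05293677  1.29692094] -0.2100417958948463 [[485.39772185   0.         261.87767631]
 [  0.         485.39772185 194.62000168]
 [  0.           0.           1.        ]] [  3.5835694    0.52374095 -90.43306441]
{'time_s': 0.1, 'joints': array([ 9.03621731e+01,  2.05875069e+01,  6.39599605e-01, -1.80815311e-02,
       -7.01378305e+01, -1.65052220e+01]), 'qd': array([ 0.06664621, -0.21353223,  0.15615207,  0.02899333,  0.06671546,
       -0.01036096]), 'joint_torque': array([-1.48266099e-03, -5.84166527e+01,  2.93747878e+01,  7.01554790e+00,
        1.00657847e-02, -5.52878294e-05]), 'tcp_pos': array([0.18759584, 0.64794303, 0.22571771]), 'eef_rot': array([ 1.79912965e+02, -8.06226165e-03, -1.61491989e+01]), 'contact_force': array([-0.21488978, -0.47969393,  0.29446336]), 'moment': array([ 0.03060987, -0.00866589, -0.01332435]), 'gripper_width': 0.08767262233829244}
```

View pics/scene0.png

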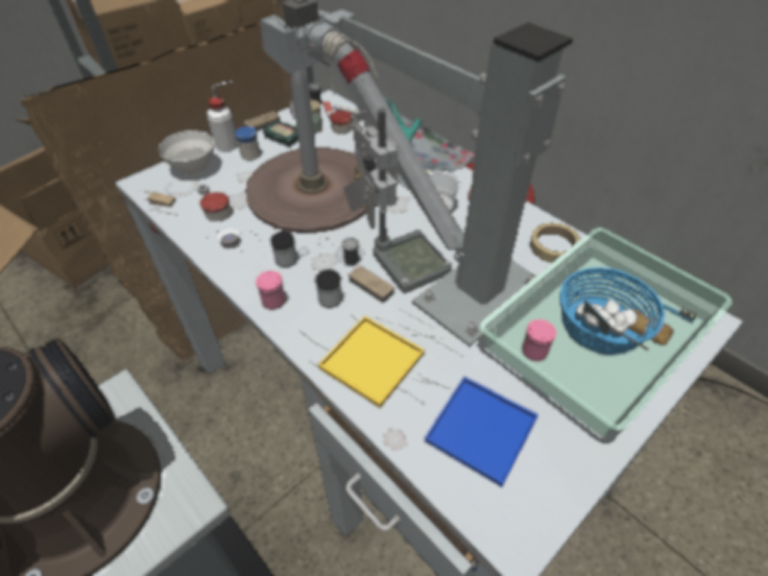

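View pics/top0.png

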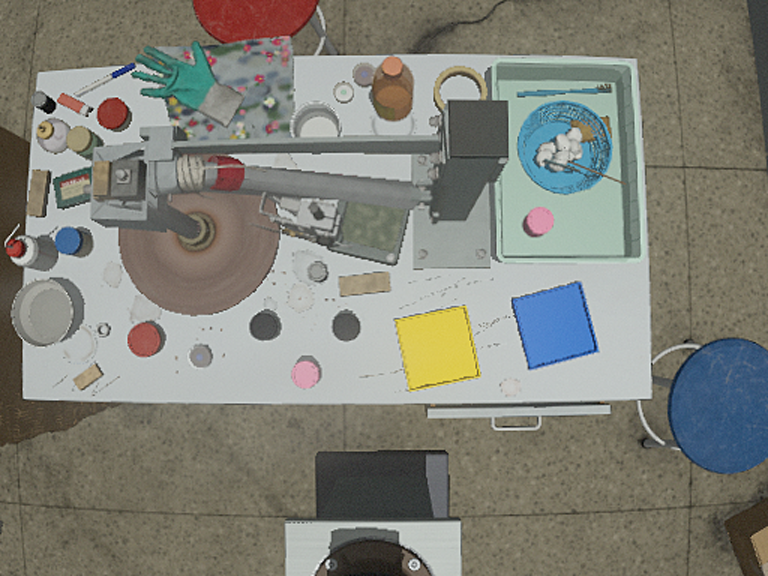

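The top view (768x576) shows black-lidded tins at about (265,325) and (346,325), the yellow tray at (438,348) and the blue tray at (555,326). Pink look-alikes are at (305,374) and (539,221), and there's a small grey/black-topped vial at (317,270). A machine with an overhead beam stands behind. Next, close crops.

```bash
python3 - <<'E'
s=open('h.py').read().replace('np.array(c["rotation"])','R(c)').replace("def px2w","from scipy.spatial.transform import Rotation as Ro\ndef R(c): return Ro.from_euler('xyz',c['rotation'],degrees=True).as_matrix()\ndef px2w",1)
open('h.py','w').write(s)
E
python3 - <<'E'
from h import *
import pickle
c=pickle.load(open("top0.pkl","rb"));i=c["color"][:,:,::-1]
print([w2px(c,p) for p in [(0,0,0),(.5,0,0)]])
cv2.imwrite("pics/topc.png",cv2.resize(i[170:270,150:410],(780,300),interpolation=cv2.INTER_CUBIC))
d=pickle.load(open("scene0.pkl","rb"));i=d["color"][:,:,::-1]
cv2.imwrite("pics/scc.png",cv2.resize(i[145:335,160:370],(630,570),interpolation=cv2.INTER_CUBIC))
for u,v in[(265,325),(346,325),(305,374),(317,270)]:print(px2w(c,u/1.5,v/1.5,.06))
for u,v in[(283,242),(328,281),(270,284)]:print('s',px2w(d,u/1.5,v/1.5,.06))
E
```

```text
[(np.float64(248.09745807379647), np.float64(400.59632414208886)), (np.float64(246.44537382490844), np.float64(217.39307162247712))]
[0.50191934 0.17705179 0.06      ]
[0.50116807 0.03782835 0.06      ]
[0.41813445 0.108304   0.06      ]
[0.5955262  0.08724964 0.06      ]
s [0.49654975 0.17335464 0.06      ]
s [0.49480987 0.03348931 0.06      ]
s [0.41444108 0.09927545 0.06      ]
```

View pics/topc.png

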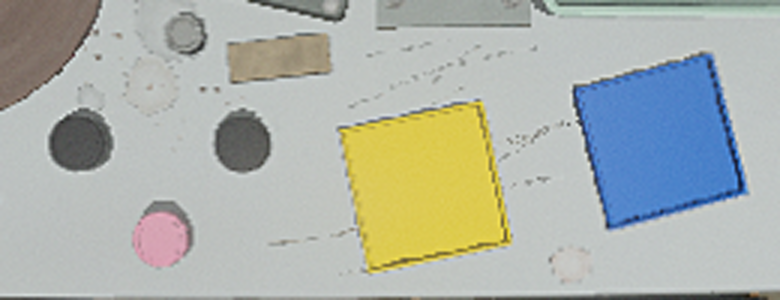

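View pics/scc.png

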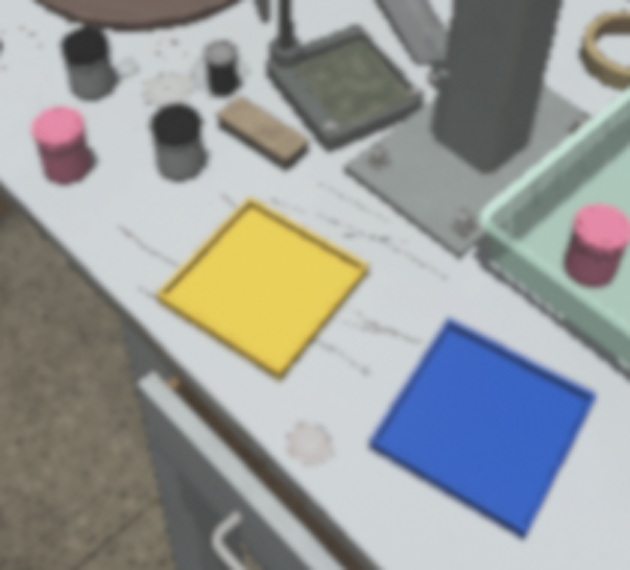

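Run:
```python
from h import *
import pickle
c=pickle.load(open("top0.pkl","rb"));d=pickle.load(open("scene0.pkl","rb"))
for u,v in[(79,143),(241,141),(161,239),(186,34)]:print(px2w(c,150+(u+.5)/3-.5,170+(v+.5)/3-.5,.06))
for u,v in[(85,45),(176,125),(60,129)]:print('s',px2w(d,160+(u+.5)/3-.5,145+(v+.5)/3-.5,.06))
for T in ([(339,128),(481,100),(511,243),(368,271)],[(574,87),(710,53),(747,192),(608,228)]):
    P=np.array([px2w(c,150+u/3-.33,170+v/3-.33,.016) for u,v in T]);print(P[:,:2].round(3).tolist(),P.mean(0),np.linalg.norm(P[1]-P[0]))
for T in ([(252,200),(368,267),(281,378),(160,296)],[(450,320),(595,397),(523,537),(371,443)]):
    P=np.array([px2w(d,160+u/3-.33,145+v/3-.33,.016) for u,v in T]);print('s',P.mean(0),np.linalg.norm(P[1]-P[0]))
```

```text
[0.50021451 0.1787899  0.06      ]
[0.5011791  0.03953309 0.06      ]
[0.41813445 0.108304   0.06      ]
[0.59294034 0.0863887  0.06      ]
s [0.49933324 0.18048359 0.06      ]
s [0.49649199 0.036996   0.06      ]
s [0.41732864 0.10496468 0.06      ]
[[0.513, -0.044], [0.536, -0.169], [0.41, -0.194], [0.387, -0.068]] [ 0.46159793 -0.11865108  0.016     ] 0.1275725153256757
[[0.547, -0.252], [0.576, -0.375], [0.452, -0.407], [0.422, -0.28]] [ 0.49946958 -0.32857258  0.016     ] 0.1270470482251814
s [ 0.45994034 -0.12223648  0.016     ] 0.12527665778797092
s [ 0.49671703 -0.33051964  0.016     ] 0.12590539362921546
```

Run:
```python
from h import *
import pickle
c=pickle.load(open("top0.pkl","rb"));d=pickle.load(open("scene0.pkl","rb"))
def tri(n,a,b):
    best=min((np.linalg.norm(px2w(c,a[0]/1.5,a[1]/1.5,z)-px2w(d,b[0]/1.5,b[1]/1.5,z)),z) for z in np.arange(0,.7,.005))
    print(n,best,px2w(c,a[0]/1.5,a[1]/1.5,best[1]))
tri('hub',(197,232),(312,178)); tri('headtop',(123,178),(300,8)); tri('redband',(228,173),(354,64))
tri('vise clamp top',(317,208),(382,115)); tri('column top',(475,125),(534,40)); tri('vial',(317,269),(350,243));tri('block',(365,284),(371,280))
# wheel front-edge
tri('wheel front',(199,315),(300,225)); tri('greentray corner',(497,262),(484,325))
tri('wheel right',(278,235),(372,205))
```

```text
hub (np.float64(0.002088743854488716), np.float64(0.06)) [0.664462   0.29880599 0.06      ]
headtop (np.float64(0.003056385306616305), np.float64(0.4)) [0.68668817 0.304224   0.4       ]
redband (np.float64(0.0036624091566241565), np.float64(0.34)) [0.70278042 0.17772308 0.34      ]
vise clamp top (np.float64(0.002686740676918666), np.float64(0.315)) [0.6568911  0.05853669 0.315     ]
column top (np.float64(0.004438591483912371), np.float64(0.47500000000000003)) [ 0.72459222 -0.14286576  0.475     ]
vial (np.float64(0.0035370321274017895), np.float64(0.05)) [0.59819846 0.08838356 0.05      ]
block (np.float64(0.0008130460982831424), np.float64(0.025)) [0.57338628 0.00673967 0.025     ]
wheel front (np.float64(0.08834108142393582), np.float64(0.0)) [0.52156212 0.31018612 0.        ]
greentray corner (np.float64(0.012432475913400581), np.float64(0.07)) [ 0.60574053 -0.21965584  0.07      ]
wheel right (np.float64(0.04136873226637665), np.float64(0.075)) [0.65469415 0.15252706 0.075     ]
```

Emit:
{"method": "apply_moves", "body": {
  "commands": [
    {"dp": [150,127,30],"yaw": -0.25,"grip": 1},
    {"dp": [150,127,30],"yaw": -0.25,"grip": 1},
    {"dp": [150,127,30],"yaw": -0.25,"grip": 1},
    {"dp": [300,254,60],"yaw": -0.54,"grip": 1},
    {"dp": [300,254,60],"yaw": -0.54,"grip": 1},
    {"dp": [300,254,60],"yaw": -0.54,"grip": 1},
    {"dp": [430,364,100],"yaw": -0.54,"grip": 1},
    {"dp": [430,364,100],"yaw": -0.54,"grip": 1},
    {"dp": [430,364,100],"yaw": -0.54,"grip": 1},
    {"dp": [430,364,100],"yaw": -0.54,"grip": 1},
    {"dp": [430,364,100],"yaw": -0.54,"grip": 1}
  ]
}}

```text
time_s: 1.48
tcp_pos: [0.4996, 0.1785, 0.1262]
eef_rot: [180.0, 0.0, 14.7]
contact_force: [-0.7, 0.8, 0.7]
gripper_width: 0.0878
```

```bash
cat > snap.py <<'E'
from h import *
import sys,pickle
t=sys.argv[1]
for n in("top","scene"):
    c=capture(n);pickle.dump(c,open(f"{n}{t}.pkl","wb"));i=c["color"][:,:,::-1]
    i=i[110:280,130:430] if n=="top" else i[80:350,100:400]
    cv2.imwrite(f"pics/{n}{t}.png",cv2.resize(i,None,fx=2,fy=2,interpolation=cv2.INTER_CUBIC))
s=get_state();print(s["time_s"],s["tcp_pos"],s["eef_rot"],s["contact_force"],s["gripper_width"],s["joints"])
E
python3 snap.py 1
```

```text
1.575 [0.49934902 0.17999635 0.12682793] [-1.79985719e+02 -2.31504692e-02  1.48296775e+01] [ 0.65579237 -0.3643253   0.9745795 ] 0.08762601145017711 [ 4.10029341e+01  1.21681509e+01 -2.52982961e+01 -3.28395228e-03
 -5.25064770e+01  6.38287445e+01]
```

View pics/scene1.png

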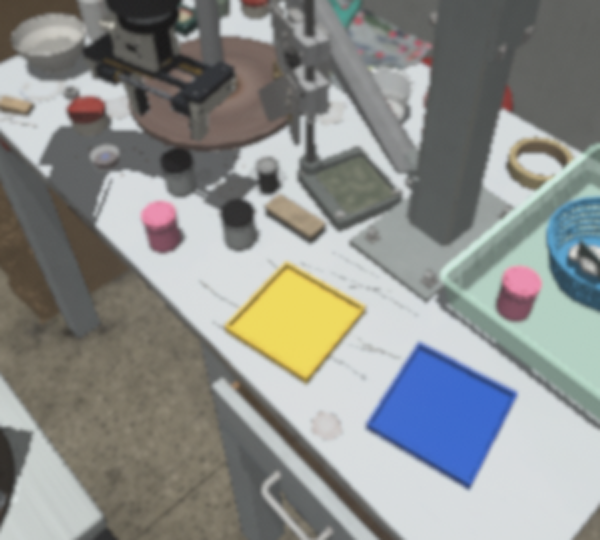

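View pics/top1.png

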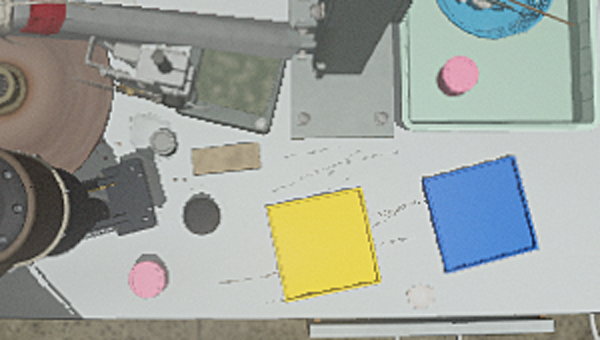

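Run:
```python
from h import *
import pickle
d=pickle.load(open("scene1.pkl","rb"));c=pickle.load(open("top1.pkl","rb"))
for p in[(.4993,.18,.127),(.49,.24,.127),(.51,.12,.127),(.5,.179,.06)]:
    u,v=w2px(d,p);a,b=w2px(c,p);print(((u-100)*2,(v-80)*2),((a-130)*2,(b-110)*2))
```

```text
(np.float64(169.06148983042), np.float64(123.88964928504748)) (np.float64(80.85669960350867), np.float64(214.53351326643008))
(np.float64(138.89397655153368), np.float64(106.85724384780144)) (np.float64(32.68430900023998), np.float64(222.3117503395015))
(np.float64(201.56151062225433), np.float64(141.29545288425686)) (np.float64(129.65331125170638), np.float64(205.4802763770959))
(np.float64(176.97656966387535), np.float64(159.6242814822769)) (np.float64(91.83886309903886), np.float64(214.83438633785238))
```

Emit:
{"method": "apply_moves", "body": {
  "commands": [
    {"dp": [0,0,40],"grip": 1},
    {"dp": [0,0,80],"grip": 1},
    {"dp": [0,0,100],"grip": 1},
    {"dp": [0,0,113],"grip": 1},
    {"dp": [0,0,113],"grip": 1},
    {"dp": [0,0,113],"grip": 0.3},
    {"dp": [0,0,113],"grip": 0.3},
    {"dp": [0,0,113],"grip": 0.3},
    {"dp": [0,0,113],"grip": 0.3},
    {"dp": [0,0,113],"grip": 0.3},
    {"dp": [0,0,113],"grip": 0.3}
  ],
  "newtons": 16
}}

```text
$.commands[0]: bad value
```

Emit:
{"method": "apply_moves", "body": {
  "commands": [
    {"dp": [0,0,40],"yaw": 0,"grip": 1},
    {"dp": [0,0,80],"yaw": 0,"grip": 1},
    {"dp": [0,0,100],"yaw": 0,"grip": 1},
    {"dp": [0,0,113],"yaw": 0,"grip": 1},
    {"dp": [0,0,113],"yaw": 0,"grip": 1},
    {"dp": [0,0,113],"yaw": 0,"grip": 0.3},
    {"dp": [0,0,113],"yaw": 0,"grip": 0.3},
    {"dp": [0,0,113],"yaw": 0,"grip": 0.3},
    {"dp": [0,0,113],"yaw": 0,"grip": 0.3},
    {"dp": [0,0,113],"yaw": 0,"grip": 0.3},
    {"dp": [0,0,113],"yaw": 0,"grip": 0.3}
  ],
  "newtons": 16
}}

```text
time_s: 2.95
tcp_pos: [0.5001, 0.1797, 0.0139]
eef_rot: [-180.0, -0.1, 14.8]
contact_force: [-0.7, 3.6, 3.7]
gripper_width: 0.0462
```

Gripped at 46.2 mm. Lift gently and hold to weigh it.

Emit:
{"method": "apply_moves", "body": {
  "commands": [
    {"dp": [0,0,-10],"yaw": 0,"grip": 0.3},
    {"dp": [0,0,-30],"yaw": 0,"grip": 0.3},
    {"dp": [0,0,-60],"yaw": 0,"grip": 0.3},
    {"dp": [0,0,-90],"yaw": 0,"grip": 0.3},
    {"dp": [0,0,-100],"yaw": 0,"grip": 0.3},
    {"dp": [0,0,-100],"yaw": 0,"grip": 0.3},
    {"dp": [0,0,-100],"yaw": 0,"grip": 0.3},
    {"dp": [0,0,-100],"yaw": 0,"grip": 0.3},
    {"dp": [0,0,-100],"yaw": 0,"grip": 0.3}
  ]
}}

```text
time_s: 4.08
tcp_pos: [0.4992, 0.1789, 0.1128]
eef_rot: [180.0, 0.1, 14.8]
contact_force: [0.0, 0.4, -4.1]
gripper_width: 0.0462
```

```bash
python3 snap.py 2;  python3 -c "
from h import *
for k in range(4): capture('top'); s=get_state(); print(s['contact_force'],s['joint_torque'][1:4])"
```

```text
4.175 [0.49939012 0.17901699 0.11311776] [1.79979200e+02 4.38736820e-02 1.47944723e+01] [-0.12393383 -0.37398305 -4.37598873] 0.04625400770185883 [ 4.09156710e+01  1.30832969e+01 -2.62147101e+01 -8.27772068e-04
 -5.07505431e+01  6.38793333e+01]
[ 0.09025817 -0.14072982 -3.74133719] [-44.48963284  25.43754458   6.21377259]
[-0.05922165  0.6063547  -3.26780208] [-44.48123574  25.45326591   6.21677086]
[-0.36628147  0.94114785 -3.60097643] [-44.48171496  25.46690047   6.21919245]
[-0.7676981  -0.67788851 -3.76902087] [-44.48845983  25.47774017   6.22116834]
```

View pics/scene2.png

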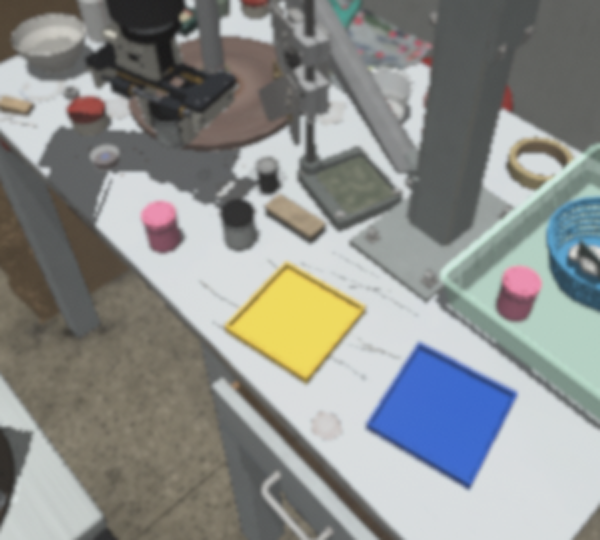

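Emit:
{"method": "apply_moves", "body": {
  "commands": [
    {"dp": [-5,20,0],"yaw": 0,"grip": 0.3},
    {"dp": [-16,60,0],"yaw": 0,"grip": 0.3},
    {"dp": [-28,105,0],"yaw": 0,"grip": 0.3},
    {"dp": [-40,150,0],"yaw": 0,"grip": 0.3},
    {"dp": [-52,195,0],"yaw": 0,"grip": 0.3},
    {"dp": [-64,240,0],"yaw": 0,"grip": 0.3},
    {"dp": [-76,285,0],"yaw": 0,"grip": 0.3},
    {"dp": [-88,330,0],"yaw": 0,"grip": 0.3},
    {"dp": [-100,375,0],"yaw": 0,"grip": 0.3},
    {"dp": [-112,420,0],"yaw": 0,"grip": 0.3},
    {"dp": [-123,460,0],"yaw": 0,"grip": 0.3},
    {"dp": [-131,491,0],"yaw": 0,"grip": 0.3}
  ],
  "newtons": 18
}}

```text
time_s: 5.88
tcp_pos: [0.4971, -0.3313, 0.1134]
eef_rot: [-180.0, 0.0, 14.7]
contact_force: [0.1, -0.5, -4.0]
gripper_width: 0.046
```

Emit:
{"method": "apply_moves", "body": {
  "commands": [
    {"dp": [0,0,0],"yaw": 0,"grip": 0.3},
    {"dp": [0,0,0],"yaw": 0,"grip": 0.3},
    {"dp": [0,0,0],"yaw": 0,"grip": 0.3}
  ]
}}

```text
time_s: 6.25
tcp_pos: [0.498, -0.3285, 0.1137]
eef_rot: [-180.0, 0.0, 14.8]
contact_force: [0.4, 0.3, -3.9]
gripper_width: 0.0462
```

```bash
python3 snap.py 3
```

```text
6.35 [ 0.49836316 -0.32837034  0.11377955] [ 1.79995083e+02 -1.37549765e-02  1.48559954e+01] [ 0.72600187 -0.25295662 -3.13943292] 0.04641462545945286 [-1.46366368e+01  1.87248429e+01 -1.79243243e+01 -3.10604568e-03
 -5.33364393e+01  1.19494486e+02]
```

View pics/scene3.png

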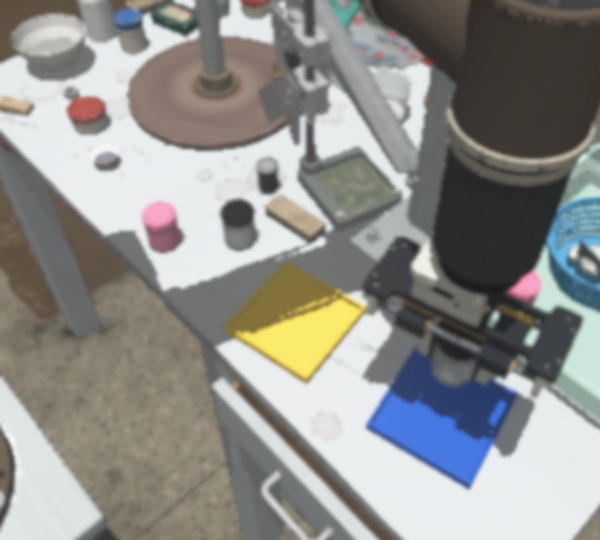

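View pics/top3.png

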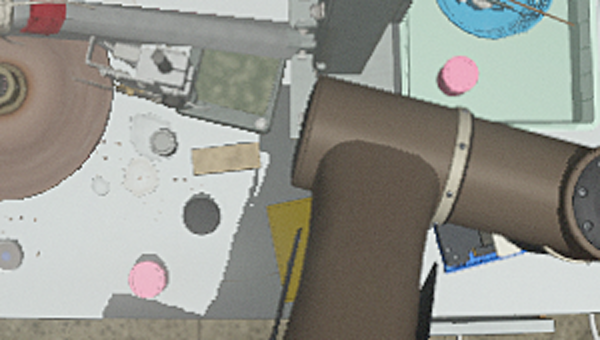

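Emit:
{"method": "apply_moves", "body": {
  "commands": [
    {"dp": [0,0,20],"yaw": 0,"grip": 0.3},
    {"dp": [0,0,40],"yaw": 0,"grip": 0.3},
    {"dp": [0,0,60],"yaw": 0,"grip": 0.3},
    {"dp": [0,0,75],"yaw": 0,"grip": 0.3},
    {"dp": [0,0,85],"yaw": 0,"grip": 0.3},
    {"dp": [0,0,90],"yaw": 0,"grip": 0.3},
    {"dp": [0,0,94],"yaw": 0,"grip": 0.3},
    {"dp": [0,0,95],"yaw": 0,"grip": 0.3},
    {"dp": [0,0,95],"yaw": 0,"grip": 0.3},
    {"dp": [0,0,95],"yaw": 0,"grip": 0.3}
  ]
}}

```text
time_s: 7.6
tcp_pos: [0.4985, -0.3291, 0.0189]
eef_rot: [180.0, -0.0, 14.8]
contact_force: [0.4, -0.1, -3.1]
gripper_width: 0.0466
```

Emit:
{"method": "apply_moves", "body": {
  "commands": [
    {"dp": [0,0,1],"yaw": 0,"grip": 0.3},
    {"dp": [0,0,1.5],"yaw": 0,"grip": 0.3},
    {"dp": [0,0,1.5],"yaw": 0,"grip": 0.3},
    {"dp": [0,0,1.5],"yaw": 0,"grip": 0.3}
  ]
}}

```text
time_s: 8.1
tcp_pos: [0.4986, -0.3291, 0.018]
eef_rot: [180.0, -0.0, 14.8]
contact_force: [-0.6, 1.5, 5.7]
gripper_width: 0.0463
```

Seated: the force has turned upward. Release partly, so the fingers stay within the tray walls, then rise.

Emit:
{"method": "apply_moves", "body": {
  "commands": [
    {"dp": [0,0,0],"yaw": 0,"grip": 0.58},
    {"dp": [0,0,0],"yaw": 0,"grip": 0.64},
    {"dp": [0,0,0],"yaw": 0,"grip": 0.7},
    {"dp": [0,0,0],"yaw": 0,"grip": 0.7},
    {"dp": [0,0,-20],"yaw": 0,"grip": 0.7},
    {"dp": [0,0,-50],"yaw": 0,"grip": 0.7},
    {"dp": [0,0,-90],"yaw": 0,"grip": 0.7},
    {"dp": [0,0,-110],"yaw": 0,"grip": 1},
    {"dp": [0,0,-110],"yaw": 0,"grip": 1},
    {"dp": [0,0,-110],"yaw": 0,"grip": 1}
  ]
}}

```text
time_s: 9.35
tcp_pos: [0.4978, -0.3288, 0.1264]
eef_rot: [-180.0, 0.0, 14.8]
contact_force: [0.5, -0.4, -0.7]
gripper_width: 0.0848
```

```bash
python3 snap.py 4
```

```text
9.45 [ 0.49761624 -0.32881419  0.12592795] [-1.79938278e+02  8.86390453e-02  1.47864091e+01] [-0.62294881 -0.4485017  -0.61743819] 0.08715190612238333 [-1.47044499e+01  1.80476595e+01 -1.70865350e+01 -1.23210144e-02
 -5.49733455e+01  1.19497892e+02]
```

View pics/scene4.png

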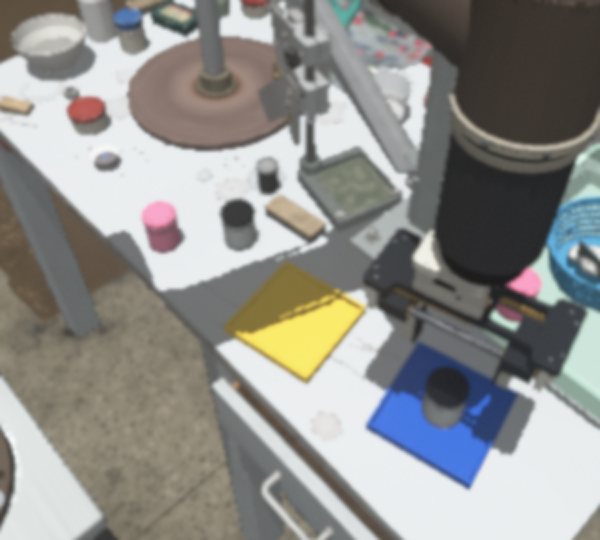

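Blue-tray tin upright near (445,395) px, centred. Now the second tin.

Emit:
{"method": "apply_moves", "body": {
  "commands": [
    {"dp": [14,-50,0],"yaw": 0,"grip": 1},
    {"dp": [28,-105,0],"yaw": 0,"grip": 1},
    {"dp": [43,-160,0],"yaw": 0,"grip": 1},
    {"dp": [58,-215,0],"yaw": 0,"grip": 1},
    {"dp": [73,-270,0],"yaw": 0,"grip": 1},
    {"dp": [86,-320,0],"yaw": 0,"grip": 1},
    {"dp": [96,-355,0],"yaw": 0,"grip": 1},
    {"dp": [96,-355,0],"yaw": 0,"grip": 1},
    {"dp": [96,-355,0],"yaw": 0,"grip": 1},
    {"dp": [96,-355,0],"yaw": 0,"grip": 1}
  ]
}}

```text
time_s: 10.7
tcp_pos: [0.5001, 0.0378, 0.1267]
eef_rot: [180.0, 0.1, 14.7]
contact_force: [0.4, -0.4, -0.8]
gripper_width: 0.0876
```

```bash
python3 snap.py 5
```

```text
10.8 [0.50030608 0.03781947 0.12688634] [1.79995842e+02 2.35613969e-02 1.47128807e+01] [0.62593904 0.38136194 0.11216345] 0.08777831057810526 [ 2.67968643e+01  9.55001846e+00 -2.87189243e+01 -1.10313749e-03
 -5.17549671e+01  7.79167004e+01]
```

View pics/scene5.png

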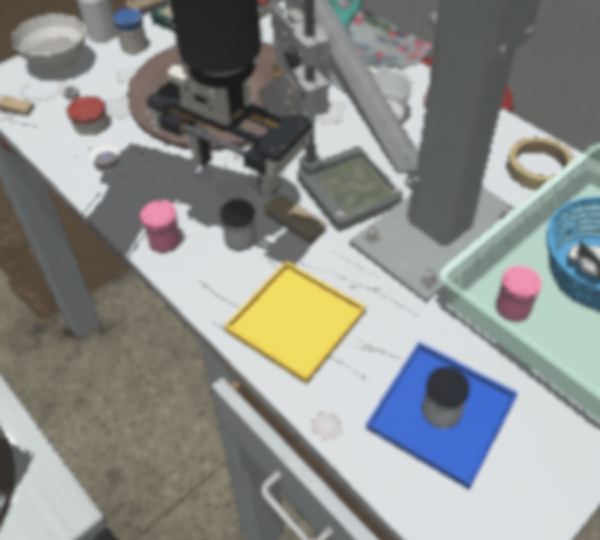

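View pics/top5.png

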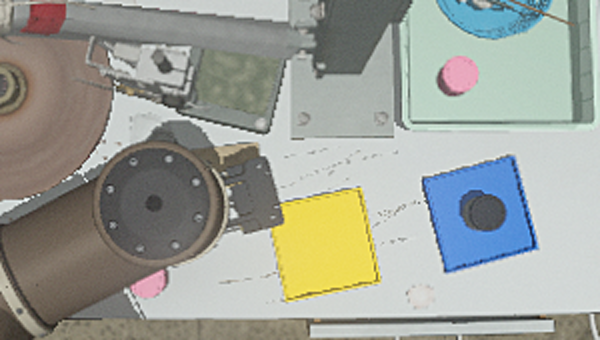

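Emit:
{"method": "apply_moves", "body": {
  "commands": [
    {"dp": [0,0,40],"yaw": 0,"grip": 1},
    {"dp": [0,0,80],"yaw": 0,"grip": 1},
    {"dp": [0,0,100],"yaw": 0,"grip": 1},
    {"dp": [0,0,113],"yaw": 0,"grip": 1},
    {"dp": [0,0,113],"yaw": 0,"grip": 1},
    {"dp": [0,0,113],"yaw": 0,"grip": 0.3},
    {"dp": [0,0,113],"yaw": 0,"grip": 0.3},
    {"dp": [0,0,113],"yaw": 0,"grip": 0.3},
    {"dp": [0,0,113],"yaw": 0,"grip": 0.3},
    {"dp": [0,0,113],"yaw": 0,"grip": 0.3},
    {"dp": [0,0,113],"yaw": 0,"grip": 0.3}
  ],
  "newtons": 15
}}

```text
time_s: 12.18
tcp_pos: [0.5006, 0.0389, 0.0142]
eef_rot: [-180.0, -0.0, 14.8]
contact_force: [-0.8, 0.6, 2.2]
gripper_width: 0.0465
```

Emit:
{"method": "apply_moves", "body": {
  "commands": [
    {"dp": [0,0,-10],"yaw": 0,"grip": 0.3},
    {"dp": [0,0,-30],"yaw": 0,"grip": 0.3},
    {"dp": [0,0,-60],"yaw": 0,"grip": 0.3},
    {"dp": [0,0,-90],"yaw": 0,"grip": 0.3},
    {"dp": [0,0,-100],"yaw": 0,"grip": 0.3},
    {"dp": [0,0,-100],"yaw": 0,"grip": 0.3},
    {"dp": [0,0,-100],"yaw": 0,"grip": 0.3},
    {"dp": [0,0,-100],"yaw": 0,"grip": 0.3},
    {"dp": [0,0,-100],"yaw": 0,"grip": 0.3}
  ]
}}

```text
time_s: 13.3
tcp_pos: [0.5001, 0.0386, 0.1134]
eef_rot: [180.0, 0.1, 14.8]
contact_force: [0.5, -0.7, -0.8]
gripper_width: 0.0464
```

```bash
python3 snap.py 6;  python3 -c "
from h import *
for k in range(4): capture('top'); s=get_state(); print(s['contact_force'],s['joint_torque'][1:4])"
```

```text
13.4 [0.50027951 0.0386317  0.11364008] [1.79989689e+02 4.63882745e-02 1.47943174e+01] [-0.38832656  0.34718397 -0.31605093] 0.046899898934661684 [ 2.68889064e+01  1.04791707e+01 -2.96322231e+01  4.73950949e-04
 -4.99361252e+01  7.79051100e+01]
[ 0.31976879 -0.6278859  -0.3191058 ] [-39.0777719   24.09457326   5.69287956]
[ 0.24306162  0.25828709 -0.19216247] [-39.06302691  24.10677373   5.69519073]
[-0.63108473  0.43246933 -0.48032754] [-39.05838847  24.11787271   5.69719791]
[-0.69168942  1.23467674 -0.34416454] [-39.06024814  24.12728369   5.69880232]
```

View pics/scene6.png

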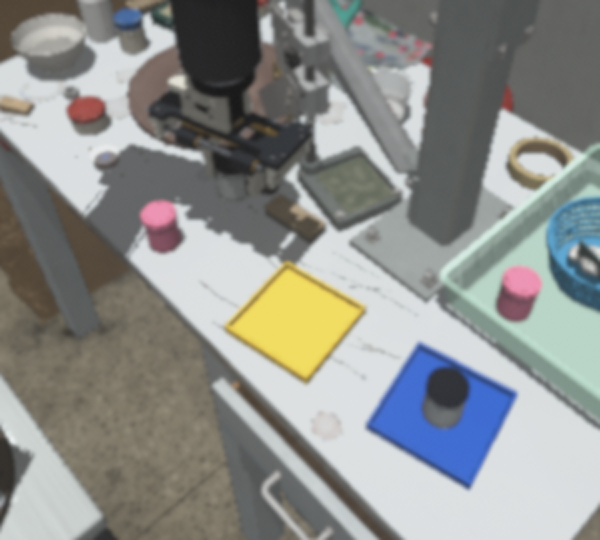

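Tin 2 weighs about 0.4 N against about 3.7 N for tin 1, so it is the empty one and goes to the yellow tray.

Emit:
{"method": "apply_moves", "body": {
  "commands": [
    {"dp": [-12,20,0],"yaw": 0,"grip": 0.3},
    {"dp": [-32,60,0],"yaw": 0,"grip": 0.3},
    {"dp": [-55,100,0],"yaw": 0,"grip": 0.3},
    {"dp": [-72,132,0],"yaw": 0,"grip": 0.3},
    {"dp": [-78,143,0],"yaw": 0,"grip": 0.3},
    {"dp": [-78,143,0],"yaw": 0,"grip": 0.3},
    {"dp": [-78,143,30],"yaw": 0,"grip": 0.3},
    {"dp": [-78,143,60],"yaw": 0,"grip": 0.3},
    {"dp": [-78,143,80],"yaw": 0,"grip": 0.3},
    {"dp": [-78,143,90],"yaw": 0,"grip": 0.3},
    {"dp": [-78,143,94],"yaw": 0,"grip": 0.3},
    {"dp": [-78,143,94],"yaw": 0,"grip": 0.3}
  ]
}}

```text
time_s: 15.1
tcp_pos: [0.4619, -0.1192, 0.0204]
eef_rot: [180.0, -0.0, 14.8]
contact_force: [0.1, -0.7, -1.3]
gripper_width: 0.046
```

Emit:
{"method": "apply_moves", "body": {
  "commands": [
    {"dp": [0,0,0.5],"yaw": 0,"grip": 0.3},
    {"dp": [0,0,1],"yaw": 0,"grip": 0.3},
    {"dp": [0,0,1],"yaw": 0,"grip": 0.3},
    {"dp": [0,0,1],"yaw": 0,"grip": 0.3}
  ]
}}

```text
time_s: 15.6
tcp_pos: [0.4616, -0.1195, 0.0192]
eef_rot: [180.0, -0.0, 14.8]
contact_force: [0.4, 0.1, -0.3]
gripper_width: 0.0462
```

Emit:
{"method": "apply_moves", "body": {
  "commands": [
    {"dp": [0,0,0.7],"yaw": 0,"grip": 0.3},
    {"dp": [0,0,1.2],"yaw": 0,"grip": 0.3},
    {"dp": [0,0,1.2],"yaw": 0,"grip": 0.3},
    {"dp": [0,0,1.2],"yaw": 0,"grip": 0.3}
  ]
}}

```text
time_s: 16.1
tcp_pos: [0.4617, -0.1195, 0.0181]
eef_rot: [180.0, -0.0, 14.8]
contact_force: [-1.2, 1.4, 5.8]
gripper_width: 0.0469
```

Emit:
{"method": "apply_moves", "body": {
  "commands": [
    {"dp": [0,0,0],"yaw": 0,"grip": 0.58},
    {"dp": [0,0,0],"yaw": 0,"grip": 0.64},
    {"dp": [0,0,0],"yaw": 0,"grip": 0.7},
    {"dp": [0,0,0],"yaw": 0,"grip": 0.7},
    {"dp": [0,0,-15],"yaw": 0,"grip": 0.7},
    {"dp": [0,0,-40],"yaw": 0,"grip": 0.7},
    {"dp": [0,0,-80],"yaw": 0,"grip": 0.7},
    {"dp": [0,0,-110],"yaw": 0,"grip": 0.9},
    {"dp": [0,0,-110],"yaw": 0,"grip": 1},
    {"dp": [0,0,-110],"yaw": 0,"grip": 1}
  ]
}}

```text
time_s: 17.35
tcp_pos: [0.4611, -0.1194, 0.1275]
eef_rot: [-180.0, 0.0, 14.8]
contact_force: [0.2, 0.0, -0.1]
gripper_width: 0.0849
```

Emit:
{"method": "apply_moves", "body": {
  "commands": [
    {"dp": [-10,-50,0],"yaw": 0,"grip": 1},
    {"dp": [20,-105,0],"yaw": 0,"grip": 1},
    {"dp": [40,-160,0],"yaw": 0,"grip": 1},
    {"dp": [60,-215,0],"yaw": 0,"grip": 1},
    {"dp": [80,-270,0],"yaw": 0,"grip": 1},
    {"dp": [80,-270,0],"yaw": 0,"grip": 1},
    {"dp": [80,-270,0],"yaw": 0,"grip": 1},
    {"dp": [80,-270,0],"yaw": 0,"grip": 1}
  ]
}}

```text
time_s: 18.35
tcp_pos: [0.4695, 0.1609, 0.1273]
eef_rot: [180.0, 0.1, 14.7]
contact_force: [0.3, 0.0, 0.5]
gripper_width: 0.0876
```

```bash
python3 snap.py 7
```

```text
18.45 [0.46979842 0.16091814 0.1276947 ] [1.79992159e+02 2.24459475e-02 1.47082895e+01] [-0.73039492  0.03144124 -0.35338219] 0.0874995264303199 [ 4.16252494e+01  9.01997315e+00 -2.92618608e+01 -4.03615661e-03
 -5.17417302e+01  6.30855414e+01]
```

View pics/scene7.png

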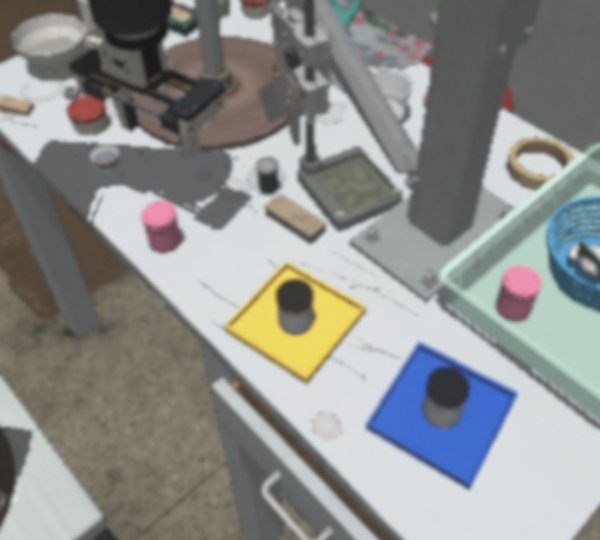

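View pics/top7.png

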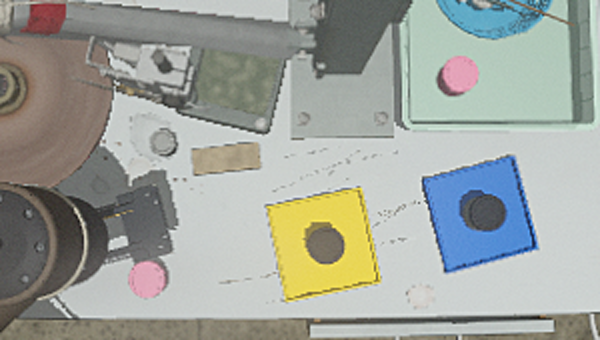

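Both tins stand upright near the middle of their trays: yellow at (324,244) px and blue at (486,212) px in the top crop. The pink look-alikes haven't moved, and the gripper is clear. Handing in.

```bash
python3 -c "
from h import *
c=capture('top')
print(px2w(c,130+324/2,110+244/2,.064),px2w(c,130+486.5/2,110+212/2,.064))
print(close_job())"
```

```text
[ 0.46099336 -0.11794302  0.064     ] [ 0.49940035 -0.32725553  0.064     ]
the job is handed in; nothing more can be done
None
```

I lifted both tins, and the weights told them apart clearly. The left one (tin at y ≈ 0.18) read about 3.7 N, so it is the full one and now stands in the blue tray. The other read about 0.4 N, so it is empty and stands in the yellow tray.

The last pictures show both tins upright, with the gripper clear of everything and the pink look-alikes where they were. The final position check put the full tin at (0.499, -0.327) and the empty one at (0.461, -0.118), each within about 2 mm of its tray's centre. The two cameras disagreed by up to about 4–5 mm on some tin and tray positions at the start, but every grasp and placement went as planned.

I handed the job in at about 18.5 s of robot time. One move call was refused because it left out the yaw value; nothing moved, and I sent it again with yaw.

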